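# Unnest the toy tumblers into their size rows

## Task

On the toy stall's bench a slim orange tumbler is nested inside a wide blue one. Pull the two apart and stand each one upright in its own display row, centred on the empty paper disc next to the tumbler of the same size. Never tip either tumbler over, and leave the tumblers already on display, the toy truck and the yellow tin where they are.

Things in the scene. Friction and masses are not known exactly. Their poses are not given: they have to be found in the camera images.
- small_cup: The nested one: slim orange plastic toy tumbler, open top: 95 high, outer diameter 46 at the rim tapering to 40 at the foot, wall 3, floor 5 thick, 50 g. It starts standing loosely on the big cup's floor, its top 40 above the big rim, and lifts straight out. Origin: centre of its underside, z up out of the mouth.
- big_cup: The outer one of the nest, standing on the table, with the small cup in it: wide blue plastic toy tumbler, open top: 60 high, outer diameter 62 at the rim tapering to 52 at the foot, wall 3, floor 5 thick, 70 g. Origin: centre of its underside, z up out of the mouth.
- small_spot (a point): Centre of the empty paper disc (diameter 60) on the lane floor of the fixed wooden row for slim orange tumblers: strip 80 wide, 220 long, floor 8 above the table, side rails 6 wide, 6 above the floor. x: along the row, away from the robot, to a like disc 110 on where a tumbler of that size stands; y: across; z: up. The rows swap sides and turn up to 15 degrees.
- big_spot (a point): Centre of the empty paper disc (diameter 74) on the lane floor of the fixed wooden row for wide blue tumblers: strip 96 wide, 220 long, floor 8 above the table, side rails 6 wide, 6 above the floor. x: along the row, away from the robot, to a like disc 110 on where a tumbler of that size stands; y: across; z: up. The rows swap sides and turn up to 15 degrees.
- show_small: Bystander on the far disc of the small row, same as the small cup: slim orange plastic toy tumbler, open top: 95 high, outer diameter 46 at the rim tapering to 40 at the foot, wall 3, floor 5 thick, 50 g. Origin: centre of its underside, z up out of the mouth. Leave it.
- show_big: Bystander on the far disc of the big row, same as the big cup: wide blue plastic toy tumbler, open top: 60 high, outer diameter 62 at the rim tapering to 52 at the foot, wall 3, floor 5 thick, 70 g. Origin: centre of its underside, z up out of the mouth. Leave it.
- truck: Bystander: toy truck, red cab, green box body, 132 long (x), 62 wide, 68 high, beyond the nest. Origin on the table under its middle. Leave it.
- tin: Bystander: round yellow tin with lid, diameter 70, 55 high, beyond the nest, right of the truck. Origin: centre of its underside. Leave it.
Things that resemble listed ones, but are neither listed nor needed, are in the scene too. Leave any pink or turquoise look-alike of the small_cup alone.

How it is judged:
By the outcome, as a careful person would: the job done as asked, in the order asked, and still so for the second after the job is handed in, with the robot touching nothing.
It also fails if it takes over 64 s, if anything falls off the work surface, if the arm or the gripper's body presses on something with over 40 N, if the wrist force passes 120 N, or if a joint passes its speed limit or range.

## Robot

A 7-joint arm with a two-finger parallel gripper is mounted at the origin on the work surface. World frame = base frame: x ahead of the robot, y to its left, z up, the work surface at z = 0. Lengths are in m, angles in rad, forces in N, time in s.
With the tool pointing down it reaches from about 0.425 to 0.8 m from the base axis. Payload 8.3 kg.
Tool frame: the origin (TCP) lies on the mounting face of the last link; the fingertips stand 173 mm ahead of it and the grasp point (between the pads) lies 155 mm ahead of it (r.hold_point_z is the z of the grasp point in the tool frame, in m); z points along the fingers, y is the line along which they close (so a half turn about z gives the same grasp; the last joint's range is limited). The gripper opens to 85 mm and grips with 20 to 120 N. Pads are 22 mm wide; open, the fingers measure 114 mm over their backs; the gripper's body (76 mm by 85 mm) begins 54 mm behind the grasp point. The pads swing forward as they close: fully open they stand 13 mm farther back than shut.
Start: joints at [1.259, 0.383, 0.016, 1.37, -0.006, 1.388, -0.046], TCP at [0.154, -0.606, 0.405] pointing down, gripper open.
Joint ranges: [-2.95, 2.95], [-0.25, 2.06], [-1.52, 1.56], [0.18, 2.33], [-1.44, 4.58], [0.02, 2.06], [-3.01, 3.01]. Speed limits (rad/s): [2.39, 2.39, 3.01, 3.01, 3.14, 3.14, 3.14].

## Interface

Orientations are given as a 3x3 rotation matrix whose columns are the frame's x, y, z axes.
In Python, from plant import r, hand, readout, camera, camera_params gives the robot as it stands. Calls block until the motion is done:
- r.movep(position, orientation): joint-space move of the TCP to a pose.
- r.servo_line(position, rate=0.15, rotation=None, guard=None): straight line of the TCP; rotation=None keeps the orientation; rate is the mean speed in m/s. With guard (N) it stops when the force on the tool has changed by that much, and returns True; else False.
- r.move_j(angles): joint-space move.
- hand.grip(opening, grasp_force=None): finger opening in m; grasp_force is the grip in N (None keeps the last); returns when the fingers have stopped.
- r.dwell(seconds).
- r.solve_ik(position, orientation): joint angles nearest the present ones, or None.
- readout.get_state(): the state.
- camera(name): name is "side" or "top" or "wrist"; returns the picture (400x640x3 uint8, red, green, blue); there is no depth.
- camera_params(name): a dict with "camera_matrix" (3x3 intrinsics, pixels), "view" (4x4, takes a point from world to camera coordinates); the wrist camera has in their place "hand_eye" (4x4, takes a point from camera to tool coordinates, whose origin is the TCP and whose axes are the flange's). Camera axes: x right, y down, z forward; pixel columns grow to the right and rows downward; lengths in m; the calibration is good to about 2 mm. A picture is of the moment at which its call begins: read the wrist's pose just before it. camera_params takes no time and is no camera call.
A pose or a line that the arm cannot do raises r.Unreachable and nothing moves.
- r.sign_off(): hands the job in; it is judged then, once.
The state is a dict: "clock": time; "q": joint angles; "joint_vel": joint speeds; "effort": joint torques, N m; "eef_pos": TCP position; "orientation": TCP orientation; "contact_force": force on the tool from outside, world axes, zero at the start; "wrist_torque": the same for the moment, N m; "gripper_width": finger opening in m; "grasp_force": force on a finger pad.
Only numpy, scipy, OpenCV 4.12 (cv2) and the standard library are available. Lean on these libraries where they do the work, as an engineer would, in place of code of your own. Each camera call takes 0.05 s, during which the arm holds its last target. There are 200 camera calls.

## Working session

There is one attempt and no reset: what is moved stays moved. The work goes in short steps, each a Python script; the robot and the scene stay as the last script left them, time stands still between calls to the robot, and variables do not carry over. Pictures are saved under pics/ and viewed, at most 10 in all, crops included, and the job is handed in when it is done.

```bash
mkdir -p pics
python3 - <<'E'
from plant import r,hand,readout,camera,camera_params
import cv2,numpy as np
for n in("top","side"):
    cv2.imwrite(f"pics/{n}0.png",camera(n)[:,:,::-1]); p=camera_params(n); print(n,np.round(p["camera_matrix"],1).tolist(),np.round(p["view"],3).tolist())
print(np.round(camera_params("wrist")["hand_eye"],3).tolist(),r.hold_point_z,readout.get_state()["clock"],np.round(readout.get_state()["orientation"],2).tolist())
E
```

```text
top [[376.1, 0.0, 320.0], [0.0, 376.1, 200.8], [0.0, 0.0, 1.0]] [[-0.073, -0.997, -0.0, 0.029], [-0.975, 0.072, -0.212, 0.627], [0.211, -0.015, -0.977, 0.795], [0.0, 0.0, 0.0, 1.0]]
side [[372.7, 0.0, 316.4], [0.0, 372.7, 199.6], [0.0, 0.0, 1.0]] [[0.979, -0.205, -0.02, -0.596], [-0.152, -0.657, -0.738, 0.146], [0.138, 0.726, -0.674, 0.746], [0.0, 0.0, 0.0, 1.0]]
[[0.0, -0.957, -0.29, 0.075], [1.0, 0.0, -0.0, -0.0], [0.0, -0.29, 0.957, 0.031], [0.0, 0.0, 0.0, 1.0]] 0.1547 0.1 [[0.97, 0.25, -0.0], [0.25, -0.97, 0.0], [-0.0, -0.0, -1.0]]
```

View pics/top0.png

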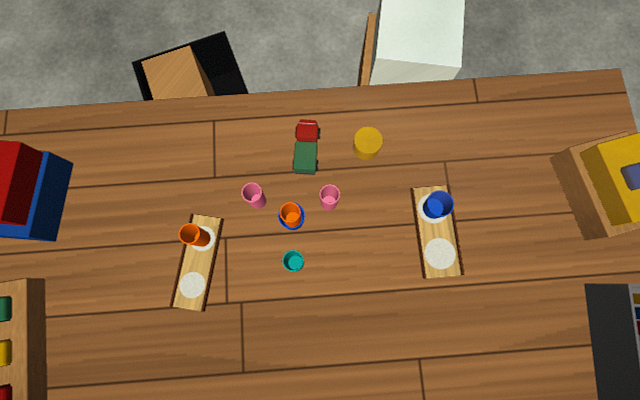

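View pics/side0.png

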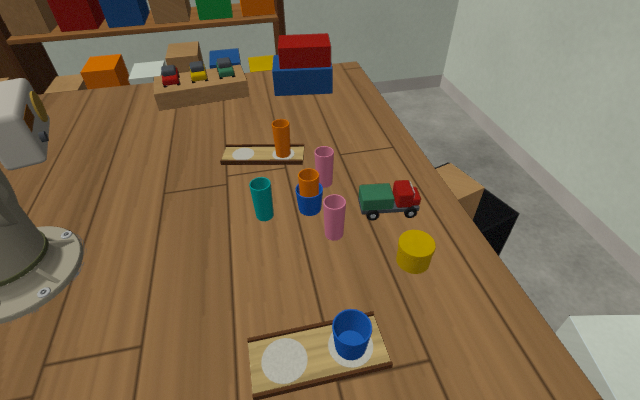

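The top view shows the nest at about (291,213), with pink look-alikes at (254,194) and (330,196) and a turquoise one at (293,261). The small row is on the left with its empty disc at (192,285). The big row is on the right with its empty disc at (439,253).

```bash
cat > h.py <<'E'
from plant import r,hand,readout,camera,camera_params
import cv2,numpy as np
from scipy.optimize import minimize
def cam(n):
    p=camera_params(n); K=np.array(p["camera_matrix"])
    if n=="wrist":
        s=readout.get_state(); T=np.eye(4); T[:3,:3]=s["orientation"]; T[:3,3]=s["eef_pos"]
        V=np.linalg.inv(T@np.array(p["hand_eye"]))
    else: V=np.array(p["view"])
    return K,V,camera(n)
def proj(K,V,P):
    c=np.atleast_2d(P)@V[:3,:3].T+V[:3,3]; u=c@K.T; return u[:,:2]/u[:,2:]
def ray(K,V,uv,z):
    d=V[:3,:3].T@np.linalg.solve(K,[uv[0],uv[1],1]); o=-V[:3,:3].T@V[:3,3]
    return (o+d*(z-o[2])/d[2])[:2]
def comps(im,col,amin=60):
    h=cv2.cvtColor(im,cv2.COLOR_RGB2HSV).astype(int); H,S,v=h[...,0],h[...,1],h[...,2]
    m={"orange":(H>3)&(H<13)&(S>200)&(v>90),"blue":(H>100)&(H<125)&(S>150)&(v>50),"pink":(H>150)&(H<176)&(S>70)&(v>90),
       "turq":(H>78)&(H<98)&(S>120),"white":(S<60)&(v>150),"yellow":(H>20)&(H<30)&(S>190)}[col].astype(np.uint8)
    n,L,st,c=cv2.connectedComponentsWithStats(m)
    return [(c[i],(L==i),st[i]) for i in range(1,n) if st[i,4]>=amin]
A=np.linspace(0,2*np.pi,60)
def ring(x,y,z,rad): return np.c_[x+rad*np.cos(A),y+rad*np.sin(A),z+0*A]
def fit(K,V,mask,rings,x0):
    """xy of a body (hull of rings (z,rad)) whose silhouette matches mask"""
    m=mask.astype(np.uint8)*255
    def f(p):
        P=np.vstack([proj(K,V,ring(p[0],p[1],z,q)) for z,q in rings])
        H=cv2.convexHull(P.astype(np.float32)); im=np.zeros_like(m)
        cv2.fillConvexPoly(im,np.round(H*16).astype(np.int32),255,cv2.LINE_AA,4)
        return np.abs(im.astype(float)-m).sum()/255
    q=minimize(f,x0,method="Nelder-Mead",options=dict(initial_simplex=np.array(x0)+[[0,0],[.012,0],[0,.012]],xatol=2e-4,fatol=.5))
    return q.x,q.fun
def Rdown(a):  # tool y (closing axis) at world angle a
    y=np.array([np.cos(a),np.sin(a),0]); z=np.array([0,0,-1.]); return np.c_[np.cross(y,z),y,z]
E
cat > m.py <<'E'
from h import *
K,V,im=cam("top")
for c,z in(("orange",.095),("blue",.05),("pink",.05),("turq",.05),("white",.008),("yellow",.03)):
    for ce,m,s in comps(im,c):
        if not(150<ce[0]<480 and 115<ce[1]<320): continue
        x=ray(K,V,ce,z); e=""
        if c in("pink","turq"): e=fit(K,V,m,[(0,.020),(.095,.023)],x)
        if c=="orange": e=("nest",fit(K,V,m,[(.1,.023),(.065,.0215)],x)) if ce[0]>250 else fit(K,V,m,[(.008,.020),(.103,.023)],x)
        print(c,np.round(ce,1),s[4],np.round(x,4),e)
E
python3 m.py
```

```text
orange [288.2 209.8] 170 [0.6066 0.0548] ('nest', (array([0.60018105, 0.05201617]), np.float64(245.521568627451)))
orange [294.4 222.6] 60 [0.5772 0.0429] ('nest', (array([0.57444687, 0.03657432]), np.float64(351.9921568627451)))
orange [193.6 235.2] 419 [0.5656 0.2631] (array([0.56983727, 0.27129538]), np.float64(205.82745098039214))
blue [438.1 204.4] 609 [ 0.6028 -0.2918] 
blue [293.4 219.8] 120 [0.5911 0.0473] 
pink [253.5 194.8] 411 [0.6574 0.1372] (array([0.65416402, 0.13433478]), np.float64(114.75686274509803))
pink [329.  196.6] 385 [ 0.6401 -0.0392] (array([ 0.63629135, -0.03937322]), np.float64(94.20392156862745))
turq [292.8 260.5] 348 [0.4983 0.0542] (array([0.49528946, 0.05124782]), np.float64(73.6078431372549))
white [427.3 211.7] 210 [ 0.5942 -0.2769] 
white [206.3 239.6] 178 [0.5656 0.2612] 
white [439.7 253.1] 754 [ 0.4926 -0.293 ] 
white [191.9 284.5] 522 [0.4627 0.2958] 
yellow [367.7 140.4] 625 [ 0.78   -0.1468]
```

```bash
cat > look.py <<'E'
from h import *
t=np.pi/180
for n,p,a in(("big",(.4926,-.293),-45*t),("small",(.4627,.2958),20*t),("nest",(.598,.05),30*t)):
    r.movep([p[0],p[1],.40],Rdown(a)); r.dwell(.3)
    K,V,im=cam("wrist"); np.savez(f"{n}.npz",K=K,V=V,im=im); cv2.imwrite(f"pics/w_{n}.png",im[:,:,::-1])
    for c in("white","orange","blue"):
        for ce,m,s in comps(im,c,300): print(n,c,np.round(ce,1),s.tolist(),np.round(ray(K,V,ce,.008),4))
    print(readout.get_state()["clock"],np.round(readout.get_state()["q"],2))
a=[cv2.resize(cv2.imread(f"pics/w_{n}.png"),(400,250)) for n in("big","small","nest")]
cv2.imwrite("pics/w.png",np.vstack([np.hstack(a[:2]),np.hstack([a[2],a[2]*0])]))
E
python3 look.py
```

```text
big white [368.4  93.4] [354, 55, 44, 75, 968] [ 0.5893 -0.2757]
big white [315.  167.1] [282, 135, 67, 66, 3454] [ 0.4956 -0.2914]
big blue [402.9  90.8] [365, 54, 74, 74, 4169] [ 0.6162 -0.2991]
2.1833 [ 0.73  0.29 -0.31  1.51  0.09  1.35 -0.37]
small white [315.7 169.3] [289, 143, 54, 54, 2261] [0.4648 0.2973]
small white [390.7 212.7] [370, 196, 52, 47, 719] [0.5632 0.2791]
small orange [409.2 239.7] [380, 206, 66, 74, 2649] [0.5973 0.2557]
4.65 [ 0.18  0.39 -1.04  1.56  0.34  1.39 -0.54]
nest white [622.3 324.1] [596, 305, 44, 37, 688] [1.0417 0.076 ]
nest white [629.5 363. ] [610, 333, 30, 61, 925] [1.0953 0.036 ]
nest orange [320.6 188.2] [294, 155, 52, 64, 2356] [0.615  0.0372]
nest blue [319.2 167.1] [288, 148, 63, 50, 682] [0.6015 0.0571]
6.0833 [ 0.55  0.5  -0.99  1.42  0.42  1.44  0.09]
```

View pics/w.png

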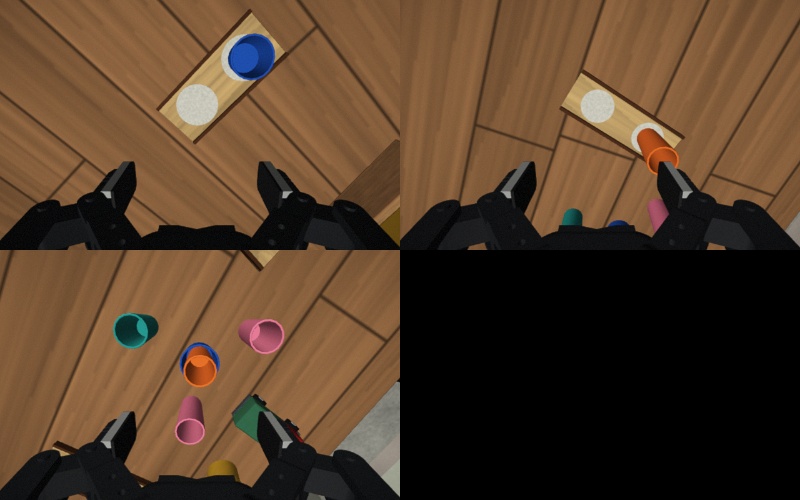

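The wrist views show both empty discs clear, at about (315,167) and (316,169) full scale. The nest is at about (320,180), and the grasp axis has clear space on both sides.

```bash
cat > n.py <<'E'
from h import *
B=[(.06,.031),(0,.026)]; N=[(.1,.023)]+B; 
d=np.load("nest.npz"); K,V,im=d["K"],d["V"],d["im"]
K2,V2,im2=cam("top")
def um(im,cols,box):
    u=sum(m for c in cols for ce,m,s in comps(im,c,20))
    o=np.zeros(u.shape,bool); o[box[1]:box[3],box[0]:box[2]]=u[box[1]:box[3],box[0]:box[2]]>0
    o=cv2.morphologyEx(o.astype(np.uint8),cv2.MORPH_CLOSE,np.ones((5,5))); 
    c,_=cv2.findContours(o,0,2); o=cv2.fillPoly(np.zeros_like(o),[max(c,key=cv2.contourArea)],1); return o
print("wrist",fit(K,V,um(im,("orange","blue"),(270,130,370,240)),N,[.598,.05]))
print("top",fit(K2,V2,um(im2,("orange","blue"),(270,190,310,235)),N,[.598,.05]))
d=np.load("big.npz");print("showbig",fit(d["K"],d["V"],um(d["im"],("blue",),(350,40,450,140)),[(.008,.026),(.068,.031)],[.6,-.288]))
d=np.load("small.npz");print("showsmall",fit(d["K"],d["V"],um(d["im"],("orange",),(360,190,460,300)),[(.008,.02),(.103,.023)],[.57,.268]))
E
python3 n.py
```

```text
wrist (array([0.60256523, 0.05308922]), np.float64(332.1490196078431))Traceback (most recent call last):
  File "n.py", line 11, in <module>
    print("top",fit(K2,V2,um(im2,("orange","blue"),(270,190,310,235)),N,[.598,.05]))
                          ~~^^^^^^^^^^^^^^^^^^^^^^^^^^^^^^^^^^^^^^^^^
  File "n.py", line 9, in um
    c,_=cv2.findContours(o,0,2); o=cv2.fillPoly(np.zeros_like(o),[max(c,key=cv2.contourArea)],1); return o
                                                                  ~~~^^^^^^^^^^^^^^^^^^^^^^^
ValueError: max() iterable argument is empty
```

```bash
sed -i 's/^K2,V2,im2=cam("top")/p=camera_params("top");K2,V2=np.array(p["camera_matrix"]),np.array(p["view"]);im2=cv2.imread("pics\/top0.png")[:,:,::-1].copy()/' n.py; python3 n.py
```

```text
wrist (array([0.60256523, 0.05308922]), np.float64(332.1490196078431))
top (array([0.60102219, 0.0525868 ]), np.float64(96.02352941176471))
showbig (array([ 0.60329687, -0.29063614]), np.float64(378.50588235294117))
showsmall (array([0.57084779, 0.27208905]), np.float64(865.9686274509804))
```

```bash
cat > g.py <<'E'
from h import *
a=np.pi/6; R=Rdown(a); nx,ny=.602,.053
def st(l): s=readout.get_state(); print(l,round(s["clock"],2),np.round(s["eef_pos"],4),round(s["gripper_width"],4),round(s["grasp_force"],1),np.round(s["contact_force"],1))
r.servo_line([nx,ny,.36],rate=.2); hand.grip(.070)
r.servo_line([nx,ny,.24],rate=.12); st("down")
hand.grip(.03,20); st("grip")
r.servo_line([nx,ny,.30],rate=.06); st("up")
r.servo_line([nx,ny,.41],rate=.15); st("top")
K,V,im=cam("wrist"); s=cam("side")[2]
np.savez("nest2.npz",K=K,V=V,im=im)
cv2.imwrite("pics/lift.png",np.vstack([im,s])[:,:,::-1][::1]); v=cv2.resize(np.vstack([im,s])[:,:,::-1],(480,600)); cv2.imwrite("pics/lift.png",v)
E
python3 g.py
```

```text
down 7.94 [0.6023 0.0532 0.2409] 0.07 0.0 [-0.2 -0.1  0.3]
grip 8.28 [0.6023 0.0531 0.2409] 0.0455 20.3 [-1.3 -0.2  5.4]
up 9.43 [0.6019 0.0529 0.2995] 0.0453 20.5 [ 0.8 -0.5 -1.2]
top 10.32 [0.6018 0.0528 0.4089] 0.0453 20.6 [-0.2 -0.4 -0.9]
```

View pics/lift.png

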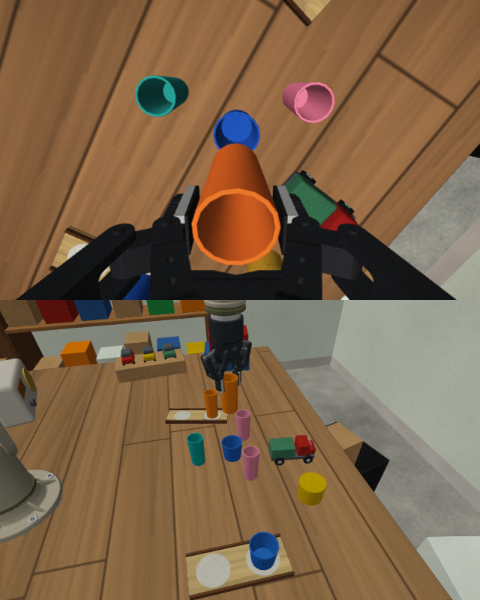

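The small cup is out and hangs upright in the fingers, and the big cup is still standing in place. Next I'll estimate the in-hand offset and place the small cup.

```bash
cat > p.py <<'E'
from h import *
from g0 import st
d=np.load("nest2.npz"); K,V,im=d["K"],d["V"],d["im"]
z=.173; m=max(comps(im,"orange",300),key=lambda t:t[2][4])[1].astype(np.uint8)
c,_=cv2.findContours(m,0,2); m=cv2.fillPoly(m*0,[cv2.convexHull(max(c,key=cv2.contourArea))],1)
f,e=fit(K,V,m,[(z,.020),(z+.095,.023)],[.602,.053]); off=f-np.array([.6018,.0528]); print("off",off,e,m.sum())
b=max(comps(im,"blue",300),key=lambda t:-abs(t[0][0]-316)-abs(t[0][1]-178)); print(b[2],fit(K,V,b[1],[(.06,.031),(0,.026)],[.602,.053]))
if np.hypot(*off)>.008: off=off*0
t=np.array([.464,.2965])-off
r.servo_line([*t,.41],rate=.25); st("above")
r.servo_line([*t,.27],rate=.12)
print(r.servo_line([*t,.2415],rate=.03,guard=4)); st("down")
hand.grip(.062); st("open"); p=readout.get_state()["eef_pos"]
r.servo_line([p[0],p[1],.37],rate=.12)
r.servo_line([p[0],p[1],.40],rate=.15); r.dwell(.2)
K,V,im=cam("wrist"); np.savez("s2.npz",K=K,V=V,im=im); cv2.imwrite("pics/s2.png",im[:,:,::-1]); st("end")
E
sed -n '3p' g.py > g0.py; sed -i '1i from h import *' g0.py; python3 p.py
```

```text
off [0.00018356 0.00024903] 778.2470588235294 13790
[ 285  147   61   53 2378] (array([0.60311481, 0.05156438]), np.float64(874.1019607843137))
above 11.68 [0.4647 0.2951 0.4097] 0.0452 20.6 [ 0.2 -1.6 -1.3]
True
down 13.81 [0.4636 0.2962 0.2438] 0.0453 20.8 [-0.8 -0.5  5.4]
open 14.12 [0.4634 0.2957 0.243 ] 0.0619 0.0 [-0.3  0.  -0.3]
end 15.93 [0.4634 0.2955 0.3992] 0.0623 0.0 [-0.3  0.1  0.3]
```

View pics/s2.png

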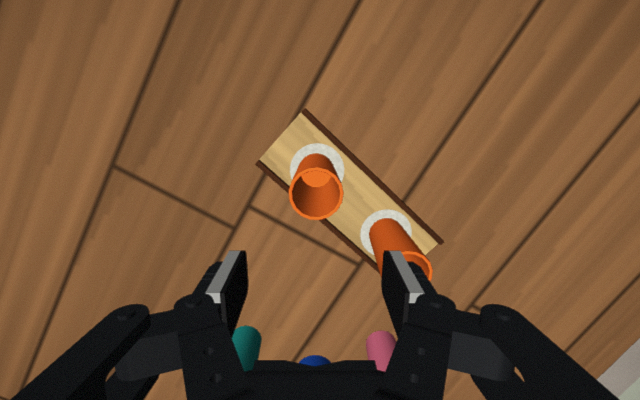

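The small cup is upright at (317,190) and concentric with its disc. Now the big cup.

```bash
cat > b.py <<'E'
from h import *
from g0 import st
hand.grip(.085)
r.movep([.602,.053,.40],Rdown(np.pi/6)); r.dwell(.2)
K,V,im=cam("wrist")
b=min(comps(im,"blue",300),key=lambda t:np.hypot(*(t[0]-[316,170]))); m=b[1].astype(np.uint8)
f,e=fit(K,V,m,[(.06,.031),(0,.026)],[.602,.053]); print(f,e,m.sum())
n=np.array([.602,.053]); 
if np.hypot(*(f-n))<.006: n=(n+f-[.001,.0005])/2
print(n)
r.servo_line([*n,.27],rate=.2)
print("hit",r.servo_line([*n,.197],rate=.08,guard=6)); st("down")
hand.grip(.04,25); st("grip")
r.servo_line([*n,.25],rate=.08); r.servo_line([*n,.41],rate=.2); st("up")
r.movep([.494,-.292,.41],Rdown(-np.pi/4)); r.dwell(.2)
s=readout.get_state()["eef_pos"]; K,V,im=cam("wrist"); np.savez("b2.npz",K=K,V=V,im=im); cv2.imwrite("pics/b2.png",im[:,:,::-1]); st("over")
m=max(comps(im,"blue",300),key=lambda t:t[2][4])[1].astype(np.uint8)
c,_=cv2.findContours(m,0,2); m=cv2.fillPoly(m*0,[cv2.convexHull(max(c,key=cv2.contourArea))],1)
z=s[2]-.197; print("off",fit(K,V,m,[(z,.026),(z+.06,.031)],s[:2])[0]-s[:2])
E
python3 b.py
```

```text
[0.60337906 0.05190513] 311.2392156862745 3103
[0.60218953 0.05220257]
hit False
down 19.48 [0.6024 0.0524 0.1976] 0.0848 0.0 [ 1.  -0.4  0.5]
grip 19.85 [0.6025 0.0523 0.1981] 0.0614 26.2 [-1.5 -0.9  5.7]
up 21.62 [0.602  0.052  0.4085] 0.0613 27.3 [ 0.5 -0.1 -1.6]
over 23.22 [ 0.4946 -0.2909  0.41  ] 0.0615 27.3 [-0.3 -0.2 -0.7]
off [0.00028481 0.00038074]
```

View pics/b2.png

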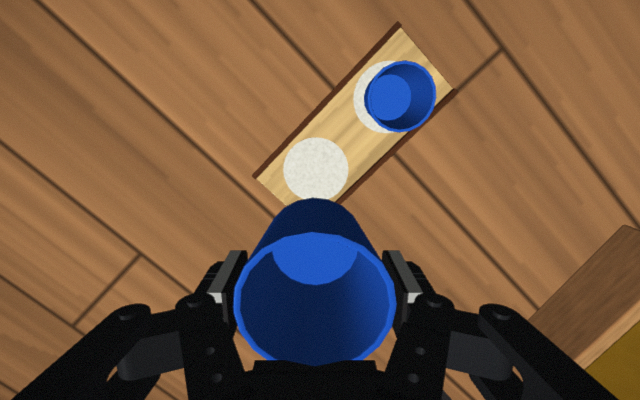

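The big cup is held upright with no measurable offset, and its empty disc shows at (316,169). Lowering it now.

```bash
cat > q.py <<'E'
from h import *
from g0 import st
t=[.494,-.292]
r.servo_line([*t,.24],rate=.15)
print(r.servo_line([*t,.2025],rate=.03,guard=4)); st("down")
hand.grip(.080); st("open"); p=readout.get_state()["eef_pos"]
r.servo_line([p[0],p[1],.30],rate=.1); r.servo_line([p[0],p[1],.40],rate=.2); r.dwell(.2)
w=cam("wrist")[2]
r.movep([.154,-.606,.405],Rdown(-np.pi*75/180)); r.dwell(.3)
K,V,im=cam("top"); st("end")
for c in("orange","blue","white"):
    for ce,m,s in comps(im,c,60):
        if not(150<ce[0]<480 and 115<ce[1]<320): continue
        z=.05; e=""
        if c=="orange": e=fit(K,V,m,[(.008,.020),(.103,.023)],ray(K,V,ce,.06))
        if c=="blue": e=fit(K,V,m,[(.008,.026),(.068,.031)],ray(K,V,ce,.04))
        print(c,np.round(ce,1),s[4],e)
cv2.imwrite("pics/end.png",cv2.resize(np.vstack([w[:300],im[100:330]])[:,:,::-1],None,fx=1,fy=1))
E
python3 q.py
```

```text
True
down 25.52 [ 0.4939 -0.2919  0.2062] 0.0611 27.6 [-0.8  0.2  5.5]
open 25.85 [ 0.4933 -0.2919  0.2051] 0.0804 0.0 [0.3 1.3 0.2]
end 29.89 [ 0.1545 -0.6058  0.405 ] 0.0803 0.0 [ 0.4  0.6 -0.2]
orange [193.6 235.2] 420 (array([0.56953286, 0.27053134]), np.float64(206.2))
orange [192.5 285.2] 175 (array([0.46259963, 0.26888574]), np.float64(474.79607843137256))
orange [176.9 285. ] 242 (array([0.45950193, 0.29240449]), np.float64(431.99607843137255))
blue [438.1 204.4] 610 (array([ 0.60294293, -0.29146007]), np.float64(140.8470588235294))
blue [445.6 251.9] 634 (array([ 0.49245952, -0.29102201]), np.float64(151.36470588235295))
white [427.3 211.8] 209 
white [206.3 239.6] 178 
white [432.7 254.4] 211 
white [196.6 283.9] 178
```

View pics/end.png

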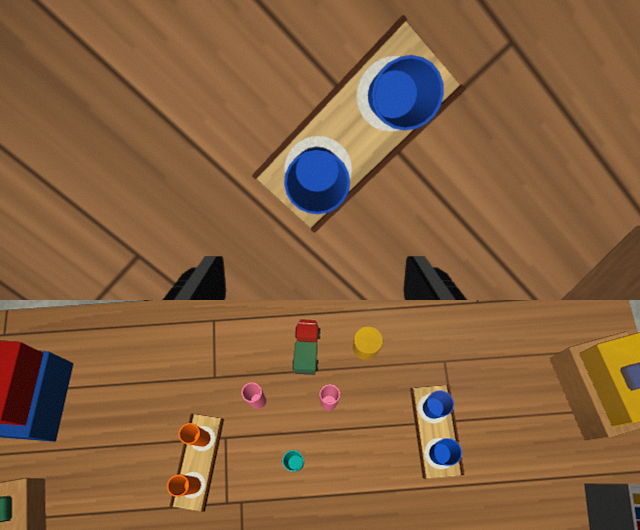

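Both tumblers stand upright on their discs (small at about (185,285) and big at (445,252) in the top view). The bystanders and look-alikes have not moved.

```bash
python3 -c "
from plant import r
print(r.sign_off())"
```

```text
the job is handed in; nothing more can be done
None
```

I separated the nested tumblers and stood each one upright on its own disc, centred to within about 2 mm as far as I could measure; nothing else was moved, and I handed the job in at about 30 s.

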